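# Tip only the vials out of the split dish

## Robot

A 7-joint arm with a two-finger parallel gripper is mounted at the origin on a cart in front of the work surface, level with it; the furniture and walls round the work are solid. World frame = base frame: x ahead of the robot, y to its left, z up, the work surface at z = 0. Lengths are in mm, angles in rad, forces in N, time in s.
With the tool pointing down it reaches from about 425 to 875 mm from the base axis. Payload 8.4 kg.
Tool frame: the origin (TCP) lies on the centre line of the jaws, within the pads' length; the fingertips stand 19 mm ahead of it and the grasp point (between the pads) is the TCP; x points along the fingers, z is the direction in which the jaws open and shut, and the axes are right-handed (so a half turn about x gives the same grasp; the last joint's range is limited). The gripper opens to 85 mm and grips with 20 to 120 N. Pads are 22 mm wide; open, the fingers measure 114 mm over their backs; the gripper's body (76 mm by 85 mm) begins 54 mm behind the grasp point. The pads swing forward as they close: fully open they stand 13 mm farther back than shut.
Start: joints at [-1.304, 0.333, 0.04, 1.465, -0.013, 1.343, -0.059], TCP at [232.503, 606.966, 250.308] pointing down, gripper open.
Joint ranges: [-2.58, 2.58], [-0.38, 2.09], [-1.3, 1.39], [0.25, 2.4], [-1.5, 4.64], [0.08, 2.09], [-2.65, 2.65]. Speed limits (rad/s): [2.22, 2.22, 2.79, 2.79, 3.14, 3.14, 3.14].

## Interface

Orientations are given as a unit quaternion [x, y, z, w].
In Python, from station import readout, viewer, close_job gives the robot as it stands. The module is installed in compiled form; this text tells all that it offers.
- The arm moves only by the tool servo_tool, never from a script. Its argument "steps" is a list of rows, each a list of 7 numbers: the opening, from -1 (shut) to 1 (fully open), so that 0 is half open, then the shift along the world's x, y, z in cm, then the turn, a rotation vector about the world's x, y, z in degrees. A call has 1 to 10 rows; each row shifts and turns the commanded pose from where the row before left it; what a row does not reach is not made up. A row lasts 1/10 s, in which the tool goes at most 50 mm and 8.59 degrees, less where a joint would pass 70% of its speed; a pose out of reach is approached as far as the arm can. A call is refused whole if a number of a shift passes 5 or a number of a turn 8.59, either way. A call with a gripper value outside its range is refused whole. The fingers move at their own pace and stop on an object; "grip_force" is the grip in N (left out, the last holds). Time passes only in rows, so rows that do not move let the fingers close. It gives the time, the measured TCP pose, the force and the opening at its end, in the units of the state.
- readout.observe(): the state, without advancing time (a new reading comes with each control period).
- viewer.grab_frame(name): name is "side" or "top"; returns a dict with "frame" (384x512x3 uint8, blue, green, red), "z_map" (384x512 float32, mm along the optical axis (not along the pixel's ray), 0 where there is no reading), "mtx" (3x3 intrinsics, pixels), "position" and "rotation" of the camera in the world. Camera axes: x right, y up, looking along -z (the intrinsics and any distortion apply to the point x, -y, -z); pixel columns grow to the right and rows downward; lengths in mm; the calibration is good to about 2 mm. A picture is of the moment at which its call begins.
- close_job(): hands the job in, once; it reports no verdict.
The state is a dict: "time": time; "joint_positions": joint angles; "qd": joint speeds; "joint_torque": joint torques, N m; "eef_pos": TCP position; "tool_rot": TCP orientation; "contact_force": force on the tool from outside, world axes, zero at the start; "ft_torque": the same for the moment, N m; "opening": finger opening in mm.
Only numpy, scipy, OpenCV 4.12 (cv2) and the standard library are available. Lean on these libraries where they do the work, as an engineer would, in place of code of your own. Each camera call takes 0.05 s, during which the arm holds its last target. There are 200 camera calls.

## Task

The split steel dish on the round pad holds two empty glass vials in one half and two white caps in the other. Lift it by its upright centre grip, turn it so that the vials' half faces down, and tip just the vials into the kidney dish without touching them, keeping both caps in their own half. Then set the split dish, without dropping it, back upright in the middle of its pad and let go.

Things in the scene. Friction and masses are not known exactly. Their poses are not given: they have to be found in the camera images.
- dish_grip (a point): Centre of the split dish's upright grip plate: plain grey, 10 mm thick (x), 44 mm long (y), from 28 to 84 mm above the dish's underside; this point is 62 mm above the underside. The frame turns with the dish: +x points to the vials' half, -x to the caps' half, y along the divider, z up. Starts level on the pad at any yaw.
- dish_floor (a point): Centre of the split dish's underside, axes as dish_grip. Loose steel dish, 0.2-0.4 kg, 149 mm (x) by 104 mm (y). Polished floor 3 mm thick, flat to x = +-43 mm; then each half rises as a 20 degree pouring ramp to its lip. Divider (x = 0) and end walls are 32 mm high above the underside. The caps lie against the divider and stay in up to about 60 degrees of tip.
- vial_lip (a point): Middle of the rolled pouring lip of the vials' half: 73 mm in x from the dish's centre, 12 mm above its underside, 96 mm wide in y; roll 4 mm thick. The vials start to leave over it when the dish is tipped about 21 degrees towards their half; friction varies, so they may need up to about 40 degrees.
- vial_1_mid (a point): Centre of the first empty clear glass vial, a cylinder 16 mm across and 35 mm long, lying loose in the +x half of the split dish; z is its long axis. 12 g
- vial_2_mid (a point): Centre of the second such vial, beside the first
- cap_1_mid (a point): Centre of the first white ribbed cap, 23 mm across, 13 mm high, lying loose in the -x half of the split dish. 10 g
- cap_2_mid (a point): Centre of the second such cap
- kidney_dish: Empty pressed-steel kidney dish, loose (0.3 kg), 108 mm (x) by 209 mm (y) by 33 mm high, floor about 4 mm thick; origin at the centre of its underside on the desk, z up. The hollow is about 80 mm wide in x at its middle and 180 mm long in y
- pad: Round dark rubber pad fixed to the desk, 184 mm across, 4 mm thick; origin at the centre of its underside, at desk height

How it is judged:
By the outcome, as a careful person would: the job done as asked, in the order asked, and still so for the second after the job is handed in, with the robot touching nothing.
It also fails if it takes over 61 s, if anything falls off the work surface, if the arm or the gripper's body presses on something with over 40 N, if the wrist force passes 120 N, or if a joint passes its speed limit or range.

## Working session

There is one attempt and no reset: what is moved stays moved. The work goes in short steps, Python scripts to look and compute and a tool call to move; the robot and the scene stay as the last step left them, time stands still between calls to the robot, and variables do not carry over. Pictures are saved under pics/ and viewed, about 8 in all and at most 12, crops included, and the job is handed in when it is done.

Besides the shell and the picture viewer there is one more tool, called after "Call:" as a command line: name --pt "numbers of a row" for each row, then --argument value for the rest. servo_tool: Moves the arm, as the interface text tells. Its arguments: {"type":"object","properties":{"steps":{"type":"array"},"grip_force":{"type":"number"}},"required":["steps"]}

```bash
mkdir -p pics; cat > h.py <<'E'
import numpy as np, cv2
from station import readout, viewer, close_job
from scipy.spatial.transform import Rotation as R
def rot(r):
    r=np.array(r,float)
    return r if r.shape==(3,3) else R.from_quat(r).as_matrix()
def world(f,u,v,z=None):
    """pixel arrays -> world; z map depth, or intersection with plane z"""
    u=np.atleast_1d(u).astype(float);v=np.atleast_1d(v).astype(float);K=f['mtx']
    d=np.stack([(u-K[0,2])/K[0,0],-(v-K[1,2])/K[1,1],-np.ones_like(u)],1)
    Q=rot(f['rotation']);p=np.array(f['position'])
    dw=d@Q.T
    s=f['z_map'][v.astype(int),u.astype(int)] if z is None else (z-p[2])/dw[:,2]
    return p+dw*s[:,None]
E
python3 - <<'E'
from h import *
import pickle
s=readout.observe();print(s)
for n in('top','side'):
    f=viewer.grab_frame(n);pickle.dump(f,open(n+'.pkl','wb'))
    print(n,f['position'],f['rotation'],f['mtx'],[k for k in f])
    cv2.imwrite(f'pics/{n}0.png',f['frame'])
a=[cv2.imread(f'pics/{n}0.png') for n in('top','side')]
E
```

```text
{'time': 0.0, 'joint_positions': array([-1.30419951,  0.3339093 ,  0.03985438,  1.4662943 , -0.01339969,
        1.34329152, -0.05850634]), 'qd': array([ 0.00086604,  0.00082142, -0.00091996,  0.00038116, -0.00082387,
       -0.00034747,  0.00074412]), 'joint_torque': array([-3.28752799e-05, -6.58571506e+01,  1.36550121e+00, -4.05544353e+01,
        1.68078637e-02,  1.28238508e-02, -4.58145436e-06]), 'eef_pos': array([232.36012589, 606.58484103, 249.41073452]), 'tool_rot': array([-0.40107625,  0.58305618,  0.40036057,  0.58214667]), 'contact_force': array([-0.33040148,  0.08682528,  0.28935101]), 'ft_torque': array([0.00941184, 0.04885177, 0.0100302 ]), 'opening': 85.44325055250387}
top [388.798953    23.08701133 939.35405044] [-0.06928476  0.07596374  0.75188168 -0.65123196] [[487.2511661    0.         248.94590069]
 [  0.         487.2511661  198.94915101]
 [  0.           0.           1.        ]] ['frame', 'z_map', 'mtx', 'position', 'rotation']
side [386.21953833 628.83404826 626.44201762] [-0.05792559  0.41168482  0.901917   -0.11707247] [[468.90829929   0.         261.6526728 ]
 [  0.         468.90829929 193.86202076]
 [  0.           0.           1.        ]] ['frame', 'z_map', 'mtx', 'position', 'rotation']
```

View pics/top0.png

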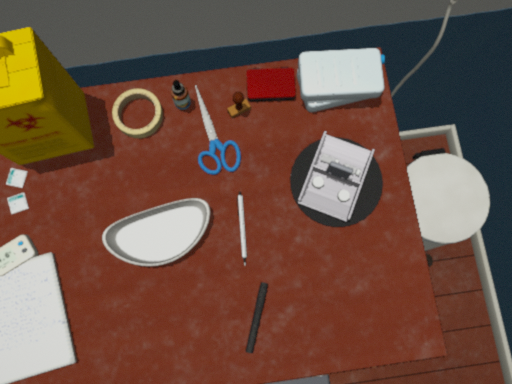

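View pics/side0.png

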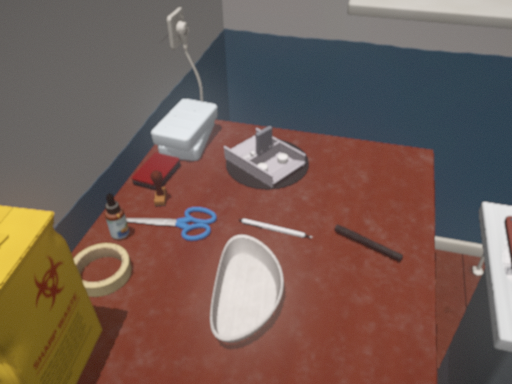

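The top view shows the pad and split dish at about (337,181), with the caps in the lower-left half at (318,182) and (344,195). The kidney dish is at about (157,233). I'll measure them and enlarge the dish.

```bash
python3 - <<'E'
from h import *
import pickle
f=pickle.load(open('top.pkl','rb'));g=pickle.load(open('side.pkl','rb'))
a=cv2.resize(f['frame'][125:231,285:391],(600,600)[:2],interpolation=cv2.INTER_CUBIC)
cv2.imwrite('pics/dish.png',a)
def cloud(f):
    v,u=np.mgrid[0:384,0:512];v=v.ravel();u=u.ravel()
    p=world(f,u,v);ok=f['z_map'][v,u]>0
    return p,ok,u,v
p,ok,u,v=cloud(f)
for q in [(336,181),(157,233),(240,250),(330,340)]: print(q,world(f,*q)[0].round(1))
# pad: dark pixels
c=world(f,337,181,4)[0]; print('padpx@4',c)
n=np.linalg.norm(p[:,:2]-c[:2],axis=1)
fr=f['frame'].reshape(-1,3).astype(int)
# grip top: points z>70 near
for name,fx in(('top',f),('side',g)):
    P,o,U,V=cloud(fx); m=o&(np.linalg.norm(P[:,:2]-c[:2],axis=1)<110)
    for lo,hi in((60,100),(80,100)):
        k=m&(P[:,2]>lo)&(P[:,2]<hi); print(name,lo,k.sum(),P[k].mean(0).round(1) if k.any() else '', cv2.minAreaRect(P[k][:,:2].astype(np.float32)) if k.sum()>3 else '')
    k=m&(P[:,2]>9)&(P[:,2]<45); print('dish',cv2.minAreaRect(P[k][:,:2].astype(np.float32)))
    kc=world(fx,*((157,233) if name=='top' else (245,290)))[0]
    k=o&(np.linalg.norm(P[:,:2]-kc[:2],axis=1)<130)&(P[:,2]>18)&(P[:,2]<45); r=cv2.minAreaRect(P[k][:,:2].astype(np.float32));print('kidney',kc.round(1),r, P[k][:,2].max(), cv2.boxPoints(r).round(0).tolist())
    k=o&(np.linalg.norm(P[:,:2]-kc[:2],axis=1)<130)&(P[:,2]>2.5)&(P[:,2]<12);print('kfloor',P[k].mean(0))
    # pad dark on desk
    col=fx['frame'].reshape(-1,3).astype(int)
    k=m&(P[:,2]<9)&(col.max(1)<50)&(P[:,2]>-5)
    x=P[k];print('pad',k.sum(),cv2.minEnclosingCircle(x[:,:2].astype(np.float32)),x[:,2].mean())
E
```

```text
(336, 181) [ 594.2 -175.2    3.4]
(157, 233) [ 5.425e+02  1.866e+02 -3.000e-01]
(240, 250) [487.   31.4  -2.7]
(330, 340) [ 297.6 -110.7    0.7]
padpx@4 [ 593.82474743 -177.0476838     4.        ]
top 60 218 [ 600.2 -169.8   80.6] ((601.8508911132812, -171.14927673339844), (44.045597076416016, 11.114409446716309), 59.23876190185547)
top 80 142 [ 601.2 -170.5   86.1] ((601.838623046875, -171.23667907714844), (43.87201690673828, 11.019118309020996), 58.45169448852539)
dish ((602.030029296875, -171.1929168701172), (103.34300231933594, 151.92776489257812), 60.27305221557617)
kidney [ 5.425e+02  1.866e+02 -3.000e-01] ((534.0630493164062, 178.38064575195312), (107.62744140625, 207.7324981689453), 10.47269344329834) 36.21005154317368 [[462.0, 271.0], [500.0, 66.0], [606.0, 86.0], [568.0, 290.0]]
kfloor [545.45084772 188.84370386   4.85207958]
pad 1831 ((593.948486328125, -175.05548095703125), 89.86048126220703) 3.183334303167676
side 60 238 [ 600.4 -164.6   77.2] ((600.0672607421875, -167.2742156982422), (45.615447998046875, 12.37350845336914), 54.59764099121094)
side 80 106 [ 600.5 -165.7   86.2] ((600.0307006835938, -167.66067504882812), (44.943077087402344, 11.985377311706543), 54.59764099121094)
dish ((601.521240234375, -168.7701416015625), (105.71490478515625, 153.1732177734375), 60.27293014526367)
kidney [541.8 173.8   2.5] ((533.8042602539062, 180.13189697265625), (108.21092987060547, 206.98570251464844), 11.980834007263184) 36.94254898642373 [[459.0, 270.0], [502.0, 68.0], [608.0, 90.0], [565.0, 293.0]]
kfloor [543.05181528 172.55445909   4.37330747]
pad 0 ((0.0, 0.0), 0.0) nan<stdin>:28: RuntimeWarning: Mean of empty slice.
  ret = ret.dtype.type(ret / rcount)
```

View pics/dish.png

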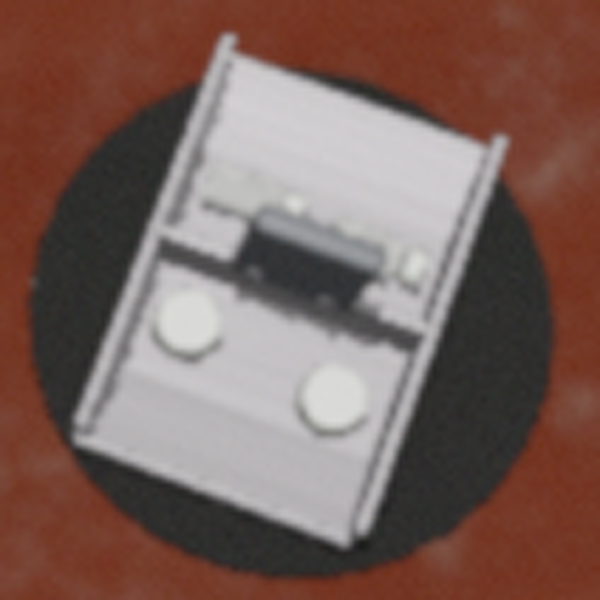

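The enlarged crop shows the vials lying end to end against the divider in the upper half, ends at about (205,190) and (428,285). The caps are at (187,322) and (334,399). Dish +x therefore points to about -30° in the world. Next I'll measure the kidney profile, the pad circle, obstacle heights and the turn needed.

```bash
python3 - <<'E'
from h import *
import pickle
f=pickle.load(open('top.pkl','rb'));g=pickle.load(open('side.pkl','rb'))
v,u=np.mgrid[0:384,0:512];v=v.ravel();u=u.ravel()
for fx in(f,g):
    p=world(fx,u,v);p=p[fx['z_map'][v,u]>0]
    th=np.radians(11.2);c=np.array([534,179.2])
    q=(p[:,:2]-c)@np.array([[np.cos(th),-np.sin(th)],[np.sin(th),np.cos(th)]])
    near=(abs(q[:,0])<75)&(abs(q[:,1])<120)
    for y in range(-100,101,25):
        m=near&(abs(q[:,1]-y)<6)
        hi=q[m&(p[:,2]>25)][:,0];lo=q[m&(p[:,2]<13)&(p[:,2]>2.5)][:,0]
        print(y,'rim',np.sort(hi)[[0,-1]].round(0) if len(hi) else'',  'rim gap',(hi[hi<0].max().round(0) if (hi<0).any() else '',hi[hi>0].min().round(0) if (hi>0).any() else ''),'floor',np.percentile(lo,[5,95]).round(0) if len(lo) else'')
    # obstacle map
    for X in range(400,900,100):
        print(X,[int(p[(abs(p[:,0]-X)<50)&(abs(p[:,1]-Y)<50)][:,2].max(initial=-99)) for Y in range(-250,500,100)])
# pad circle
gray=f['frame'].max(2);m=(gray<62).astype(np.uint8);m[:, :280]=0;m[:,395:]=0;m[:130]=0;m[235:]=0
cn=max(cv2.findContours(m,cv2.RETR_EXTERNAL,cv2.CHAIN_APPROX_NONE)[0],key=cv2.contourArea)[:,0]
w=world(f,cn[:,0],cn[:,1],4)[:,:2]
c0=np.array([594.,-175.])
for i in range(15):
    d=np.linalg.norm(w-c0,axis=1);k=abs(d-np.median(d[d>85]))<3
    A=np.c_[2*w[k],np.ones(k.sum())];s=np.linalg.lstsq(A,(w[k]**2).sum(1),rcond=None)[0];c0=s[:2]
print('pad',c0,np.sqrt(s[2]+c0@c0),k.sum(),len(w))
s=readout.observe();T=R.from_quat(s['tool_rot']);print(T.as_matrix().round(3))
a=np.radians(-29.7);dx=np.array([np.cos(a),np.sin(a),0])
for sg in(1,-1):
    G=np.column_stack([[0,0,-1],np.cross(sg*dx,[0,0,-1]),sg*dx]);print(sg,np.degrees((R.from_matrix(G)*T.inv()).as_rotvec()).round(1))
E
```

```text
-100 rim [-8. 39.] rim gap (np.float64(-0.0), np.float64(0.0)) floor [-70.  63.]
-75 rim [-30.  48.] rim gap (np.float64(-17.0), np.float64(44.0)) floor [-15.  43.]
-50 rim [-45.  52.] rim gap (np.float64(-36.0), np.float64(47.0)) floor [-34.  47.]
-25 rim [-52.  53.] rim gap (np.float64(-47.0), np.float64(50.0)) floor [-42.  49.]
0 rim [-54.  54.] rim gap (np.float64(-50.0), np.float64(51.0)) floor [-46.  50.]
25 rim [-51.  54.] rim gap (np.float64(-45.0), np.float64(51.0)) floor [-41.  50.]
50 rim [-42.  54.] rim gap (np.float64(-35.0), np.float64(50.0)) floor [-30.  49.]
75 rim [-28.  50.] rim gap (np.float64(-9.0), np.float64(44.0)) floor [-13.  44.]
100 rim [ 3. 43.] rim gap ('', np.float64(3.0)) floor [-47. -17.]
400 [4, 4, 17, 19, 4, 4, 16, 16]
500 [34, 39, 5, 35, 35, 36, 15, 20]
600 [39, 90, 39, 35, 34, 34, 5, 19]
700 [69, 37, 4, 14, 28, 248, 249, 163]
800 [69, 68, 71, 78, 101, 246, 270, -99]
-100 rim [-2. 37.] rim gap (np.float64(-0.0), np.float64(2.0)) floor [-68.  49.]
-75 rim [-28.  47.] rim gap (np.float64(-10.0), np.float64(41.0)) floor [-17.  39.]
-50 rim [-44.  51.] r
[... 216 characters left out ...]
 [-46.  48.]
25 rim [-52.  54.] rim gap (np.float64(-47.0), np.float64(50.0)) floor [-35.  48.]
50 rim [-45.  53.] rim gap (np.float64(-35.0), np.float64(50.0)) floor [-39.  48.]
75 rim [-31.  51.] rim gap (np.float64(-16.0), np.float64(45.0)) floor [-34.  44.]
100 rim [-4. 42.] rim gap (np.float64(-1.0), np.float64(0.0)) floor [-54.  61.]
400 [4, 4, 16, 20, 3, 3, 2, -99]
500 [7, 39, 6, 34, 36, 36, 3, -99]
600 [38, 91, 38, 35, 35, 36, 3, -99]
700 [67, 50, 4, 12, 27, 248, 249, 248]
800 [68, 68, 71, 79, 103, 28, 251, -99]
pad [ 593.62403982 -175.02562892] 88.95448248335926 134 243
[[-0.    -0.934  0.358]
 [-0.001  0.358  0.934]
 [-1.    -0.    -0.002]]
1 [  0.   -0.1 -98.7]
-1 [ 0.1  0.  81.3]
```

```bash
python3 - <<'E'
from h import *
import pickle
f=pickle.load(open('top.pkl','rb'))
v,u=np.mgrid[0:384,0:512];v=v.ravel();u=u.ravel()
p=world(f,u,v);p=p[f['z_map'][v,u]>0]
k=(p[:,2]>110)&(p[:,1]>100)
r=cv2.minAreaRect(p[k][:,:2].astype(np.float32));print(r,cv2.boxPoints(r).round(0).tolist())
print(p[k][p[k][:,1].argmin()],p[k][p[k][:,0].argmin()])
# floor plate yaw again, from end wall tops 
c=np.array([602,-171])
k=(np.linalg.norm(p[:,:2]-c,axis=1)<100)&(p[:,2]>30)&(p[:,2]<42)
print(cv2.minAreaRect(p[k][:,:2].astype(np.float32)))
E
```

```text
((811.00732421875, 264.19677734375), (177.7342529296875, 331.25897216796875), 1.0680040121078491) [[719.0, 428.0], [725.0, 97.0], [903.0, 100.0], [897.0, 431.0]]
[895.44988228 100.11275017 166.4978454 ] [719.28667195 420.11538886 119.98996673]
((602.2111206054688, -171.29635620117188), (103.34300231933594, 146.71926879882812), 60.27305221557617)
```

Call:
servo_tool --pt "1 1.5 -3.5 0 0 0 -4" --pt "1 1.5 -3.5 0 0 0 -5" --pt "1 1.5 -3.5 0 0 0 -5" --pt "1 1.5 -3.5 0 0 0 -5" --pt "1 1.5 -3.5 0 0 0 -5" --pt "1 1.5 -3.5 0 0 0 -5" --pt "1 1.5 -3.5 0 0 0 -5" --pt "1 1.5 -3.5 0 0 0 -5" --pt "1 1.5 -3.5 0 0 0 -5" --pt "1 1.5 -3.5 0 0 0 -5" --grip_force 60

```text
time: 1.1
eef_pos: [382.7, 255.3, 250.1]
tool_rot: [-0.122, 0.697, 0.122, 0.696]
contact_force: [0.7, 0.4, -0.1]
opening: 85.6
```

Call:
servo_tool --pt "1 2.2 -4.25 0 0 0 -5" --pt "1 2.2 -4.25 0 0 0 -5" --pt "1 2.2 -4.25 0 0 0 -5" --pt "1 2.2 -4.25 0 0 0 -5" --pt "1 2.2 -4.25 0 0 0 -5" --pt "1 2.2 -4.25 0 0 0 -5" --pt "1 2.2 -4.25 0 0 0 -5" --pt "1 2.2 -4.25 0 0 0 -5" --pt "1 2.2 -4.25 0 0 0 -5" --pt "1 2.1 -4.25 0 0 0 -4.7"

```text
time: 2.1
eef_pos: [602.2, -169.4, 250.0]
tool_rot: [0.182, 0.683, -0.182, 0.683]
contact_force: [0.4, 0.2, 0.2]
opening: 85.2
```

Call:
servo_tool --pt "1 0 0 -2 0 0 0" --pt "1 0 0 -3 0 0 0" --pt "1 0 0 -3 0 0 0" --pt "1 0 0 -2 0 0 0" --pt "1 0 0 0 0 0 0" --pt "1 0 0 0 0 0 0"

```text
time: 2.7
eef_pos: [601.5, -168.1, 150.6]
tool_rot: [0.181, 0.684, -0.181, 0.683]
contact_force: [0.2, -0.0, 0.5]
opening: 85.2
```

```bash
python3 - <<'E'
from h import *
s=readout.observe();print(s['joint_positions'].round(3),s['eef_pos'].round(1));M=R.from_quat(s['tool_rot']).as_matrix();print(M.round(3),np.degrees(np.arctan2(M[1,2],M[0,2])))
a=[]
for n,c in(('top',(175,285)),('side',(150,230))):
    f=viewer.grab_frame(n); v,u=(125,285) if n=='top' else (100,205)
    a.append(cv2.resize(f['frame'][v:v+106,u:u+106],(400,400),interpolation=cv2.INTER_CUBIC))
cv2.imwrite('pics/approach.png',np.hstack(a))
E
```

```text
[-0.393  0.433  0.768  1.681 -0.323  1.159 -0.057] [ 601.5 -168.1  150.6]
[[-0.001  0.495  0.869]
 [-0.     0.869 -0.495]
 [-1.    -0.    -0.   ]] -29.665626749975022
```

View pics/approach.png

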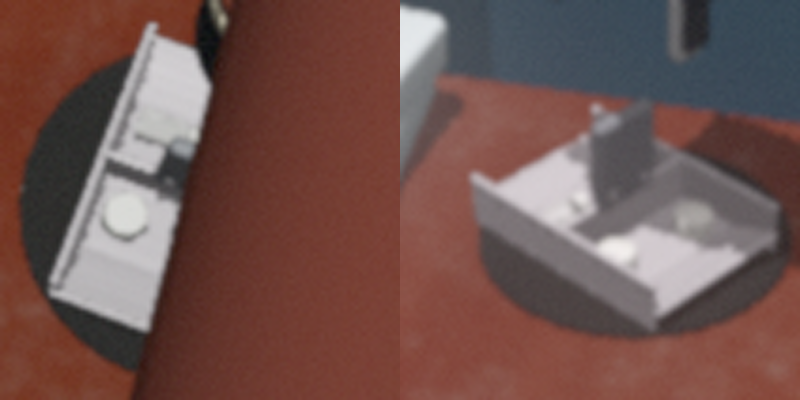

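The side crop shows one finger at (690,30), which is full-frame pixel (282,108), and the dish is undisturbed. I'll check that against the projected finger position.

```bash
python3 - <<'E'
from h import *
f=viewer.grab_frame('side');s=readout.observe();M=R.from_quat(s['tool_rot']).as_matrix()
for d in(-43,0,43):
    P=s['eef_pos']+M[:,2]*d+M[:,0]*6
    c=rot(f['rotation']).T@(P-f['position']);K=f['mtx']
    print(d,K[0,0]*c[0]/-c[2]+K[0,2],-K[1,1]*c[1]/-c[2]+K[1,2],-c[2])
v,u=np.mgrid[40:140,200:360];v=v.ravel();u=u.ravel()
p=world(f,u,v);q=(p-s['eef_pos'])@M
k=(abs(q[:,0])<45)&(abs(q[:,1])<25)&(abs(q[:,2])<80)
for sg in(1,-1):
    z=q[k&(q[:,2]*sg>0)];print(len(z),z.min(0).round(),z.max(0).round(),z.mean(0).round(1)) if len(z) else 0
E
```

```text
-43 278.1012197306564 113.33696797920872 916.060797075462
0 262.42591319403107 105.49207961404714 939.0233204077784
43 247.4989432247903 98.02170493491671 961.9858437400948
245 [-45. -14.  38.] [ 5. 14. 74.] [-22.    2.7  44.1]
227 [-45. -10. -75.] [  5.  14. -42.] [-22.3   5.6 -54.3]
```

Call:
servo_tool --pt "1 0 -0.1 -2 0 0 0" --pt "1 0 -0.1 -2.4 0 0 0" --pt "1 0 0 -2 0 0 0" --pt "1 0 0 -1.4 0 0 0" --pt "1 0 0 -0.6 0 0 0" --pt "1 0 0 0 0 0 0" --pt "1 0 0 0 0 0 0"

```text
time: 3.55
eef_pos: [602.1, -170.3, 67.3]
tool_rot: [0.181, 0.683, -0.181, 0.684]
contact_force: [-0.3, 0.0, 0.3]
opening: 85.7
```

Call:
servo_tool --pt "0 0 0 0 0 0 0" --pt "-0.3 0 0 0 0 0 0" --pt "-0.5 0 0 0 0 0 0" --pt "-0.6 0 0 0 0 0 0" --pt "-0.7 0 0 0 0 0 0" --pt "-0.8 0 0 0 0 0 0" --pt "-0.9 0 0 0 0 0 0" --pt "-1 0 0 0 0 0 0" --pt "-1 0 0 0 0 0 0" --pt "-1 0 0 0 0 0 0" --grip_force 60

```text
time: 4.55
eef_pos: [601.7, -170.1, 66.5]
tool_rot: [0.181, 0.683, -0.181, 0.684]
contact_force: [-0.6, 1.5, 3.6]
opening: 9.4
```

Call:
servo_tool --pt "-1 0 0 0.3 0 0 0" --pt "-1 0 0 0.6 0 0 0" --pt "-1 0 0 1 0 0 0" --pt "-1 0 0 1.5 0 0 0" --pt "-1 0 0 2 0 0 0" --pt "-1 0 0 2 0 0 0" --pt "-1 0 0 1 0 0 0" --pt "-1 0 0 0.6 0 0 0" --pt "-1 0 0 0 0 0 0" --pt "-1 0 0 0 0 0 0" --grip_force 80

```text
time: 5.55
eef_pos: [601.1, -169.8, 155.7]
tool_rot: [0.181, 0.684, -0.181, 0.683]
contact_force: [-0.7, -0.3, -2.9]
opening: 8.8
```

```bash
python3 - <<'E'
from h import *
s=readout.observe();print(s['eef_pos'].round(1),s['contact_force'],s['ft_torque'],s['opening'],s['joint_positions'].round(3))
f=viewer.grab_frame('side')
cv2.imwrite('pics/lift.png',cv2.resize(f['frame'][60:220,180:380],(800,640))[:600])
E
```

```text
[ 601.1 -169.8  155.7] [-0.715528   -0.25294708 -2.86968758] [ 0.0120176  -0.02146292 -0.02425476] 8.844194511490384 [-0.392  0.429  0.772  1.676 -0.321  1.169 -0.056]
```

View pics/lift.png

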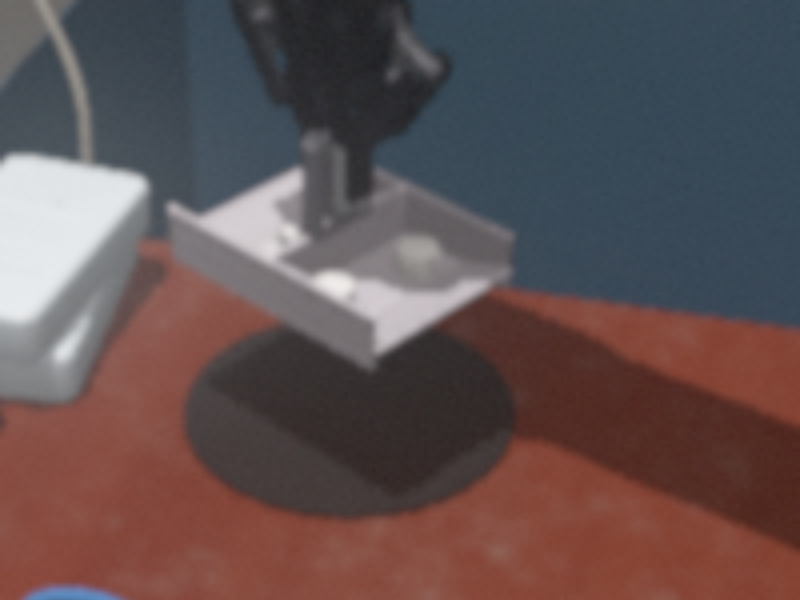

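The dish was lifted level: grip plate in the jaws at (335,180), caps at (335,283) and (415,250). The vials are still hidden behind the grip. I'll carry it gently to the kidney dish, turning the vials' half towards it on the way.

Call:
servo_tool --pt "-1 -0.15 0.31 0 0 0 0.3" --pt "-1 -0.3 0.62 0 0 0 0.7" --pt "-1 -0.44 0.93 0 0 0 1" --pt "-1 -0.59 1.24 0 0 0 1.3" --pt "-1 -0.59 1.24 0 0 0 1.3" --pt "-1 -0.59 1.24 0 0 0 1.3" --pt "-1 -0.59 1.24 0 0 0 1.3" --pt "-1 -0.59 1.24 0 0 0 1.3" --pt "-1 -0.59 1.24 0 0 0 1.3" --pt "-1 -0.59 1.24 0 0 0 1.3"

```text
time: 6.6
eef_pos: [550.8, -63.6, 156.4]
tool_rot: [0.113, 0.698, -0.113, 0.698]
contact_force: [0.9, -1.0, -3.1]
opening: 8.9
```

Call:
servo_tool --pt "-1 -0.59 1.24 0 0 0 1.3" --pt "-1 -0.59 1.24 0 0 0 1.3" --pt "-1 -0.59 1.24 0 0 0 1.3" --pt "-1 -0.59 1.24 0 0 0 1.3" --pt "-1 -0.59 1.24 0 0 0 1.3" --pt "-1 -0.59 1.24 0 0 0 1.3" --pt "-1 -0.59 1.24 0 0 0 1.3" --pt "-1 -0.59 1.24 0 0 0 1.3" --pt "-1 -0.59 1.24 0 0 0 1.3" --pt "-1 -0.59 1.24 0 0 0 1.3"

```text
time: 7.6
eef_pos: [491.8, 60.4, 156.3]
tool_rot: [0.034, 0.706, -0.034, 0.706]
contact_force: [-0.1, -0.0, -3.8]
opening: 8.7
```

Call:
servo_tool --pt "-1 -0.59 1.24 0 0 0 1.3" --pt "-1 -0.59 1.24 0 0 0 1.3" --pt "-1 -0.59 1.24 0 0 0 1.3" --pt "-1 -0.59 1.24 0 0 0 1.3" --pt "-1 -0.59 1.24 0 0 0 1.3" --pt "-1 -0.59 1.24 0 0 0 1.3" --pt "-1 -0.59 1.24 0 0 0 1.3" --pt "-1 -0.44 0.93 0 0 0 1" --pt "-1 -0.3 0.62 0 0 0 0.7" --pt "-1 -0.15 0.31 0 0 0 0.3"

```text
time: 8.6
eef_pos: [441.8, 165.4, 156.3]
tool_rot: [-0.035, 0.706, 0.035, 0.706]
contact_force: [1.2, 0.3, -1.2]
opening: 9.1
```

```bash
python3 - <<'E'
from h import *
s=readout.observe();print(s['time'],s['eef_pos'].round(1),s['contact_force'],s['opening'],s['joint_positions'].round(3))
M=R.from_quat(s['tool_rot']).as_matrix();print(M.round(3),np.degrees(np.arctan2(M[1,2],M[0,2])))
f=viewer.grab_frame('side');g=viewer.grab_frame('top')
cv2.imwrite('pics/carry.png',np.hstack([cv2.resize(f['frame'][150:384,150:350],(400,468)),cv2.resize(g['frame'][130:330,50:250],(400,468))]))
E
```

```text
8.6 [441.8 165.4 156.3] [ 1.17892452  0.32991027 -1.16173973] 9.07013089558337 [-0.945  0.034  0.508  2.025 -0.019  1.087 -0.331]
[[-0.    -0.098  0.995]
 [-0.     0.995  0.098]
 [-1.    -0.    -0.   ]] 5.615334327503218
```

View pics/carry.png

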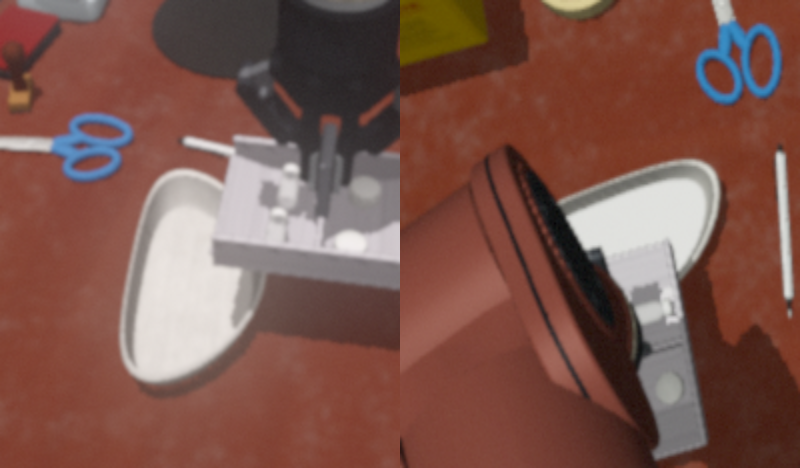

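The side half shows both vials in the lip half at (290,185) and (278,225), and both caps behind the divider. The lip end stands over the near side of the kidney dish. I'll lower it, then tip slowly about the lip.

Call:
servo_tool --pt "-1 0.05 0.05 -0.25 0 0 0" --pt "-1 0 0 -0.5 0 0 0" --pt "-1 0 0 -0.6 0 0 0" --pt "-1 0 0 -0.6 0 0 0" --pt "-1 0 0 -0.6 0 0 0" --pt "-1 0 0 -0.6 0 0 0" --pt "-1 0 0 -0.6 0 0 0" --pt "-1 0 0 -0.5 0 0 0" --pt "-1 0 0 -0.3 0 0 0" --pt "-1 0 0 -0.15 0 0 0"

```text
time: 9.7
eef_pos: [442.5, 165.2, 109.0]
tool_rot: [-0.034, 0.706, 0.034, 0.706]
contact_force: [0.2, 1.0, -3.1]
opening: 9.1
```

Call:
servo_tool --pt "-1 0.19 0.02 0.25 -0.2 1.99 0" --pt "-1 0.19 0.02 0.25 -0.2 1.99 0" --pt "-1 0.2 0.02 0.24 -0.2 1.99 0" --pt "-1 0.21 0.02 0.23 -0.2 1.99 0" --pt "-1 0.21 0.02 0.22 -0.2 1.99 0" --pt "-1 0.22 0.02 0.22 -0.2 1.99 0" --pt "-1 0.23 0.02 0.21 -0.2 1.99 0" --pt "-1 0.23 0.02 0.2 -0.2 1.99 0" --pt "-1 0.24 0.02 0.19 -0.2 1.99 0" --pt "-1 0 0 0 0 0 0"

```text
time: 10.7
eef_pos: [462.8, 167.1, 129.2]
tool_rot: [-0.04, 0.808, 0.028, 0.587]
contact_force: [0.4, -0.3, -4.1]
opening: 9.0
```

```bash
cat > st.py <<'E'
from h import *
import sys
s=readout.observe();print(s['time'],s['eef_pos'].round(1),s['contact_force'].round(1),s['opening'],s['joint_positions'].round(3))
M=R.from_quat(s['tool_rot']).as_matrix()
print('tool x',M[:,0].round(3),'tilt',np.degrees(np.arccos(-M[2,0])),'yaw',np.degrees(np.arctan2(M[1,2],M[0,2])))
t=R.from_matrix(M); l=s['eef_pos']+M@np.array([50.5,0,73]); print('lip',l.round(1))
if len(sys.argv)>1:
    f=viewer.grab_frame('side');g=viewer.grab_frame('top')
    cv2.imwrite(f'pics/{sys.argv[1]}.png',np.hstack([cv2.resize(f['frame'][150:384,150:350],(400,468)),cv2.resize(g['frame'][130:330,50:250],(400,468))]))
E
python3 st.py t18
```

```text
10.7 [462.8 167.1 129.2] [ 0.4 -0.3 -4.1] 8.998068543665697 [-0.807  0.363  0.524  1.782 -0.24   1.363 -0.1  ]
tool x [-0.307 -0.031 -0.951] tilt 17.986373182916285 yaw 5.510176137172636
lip [516.4 172.2  58.6]
```

View pics/t18.png

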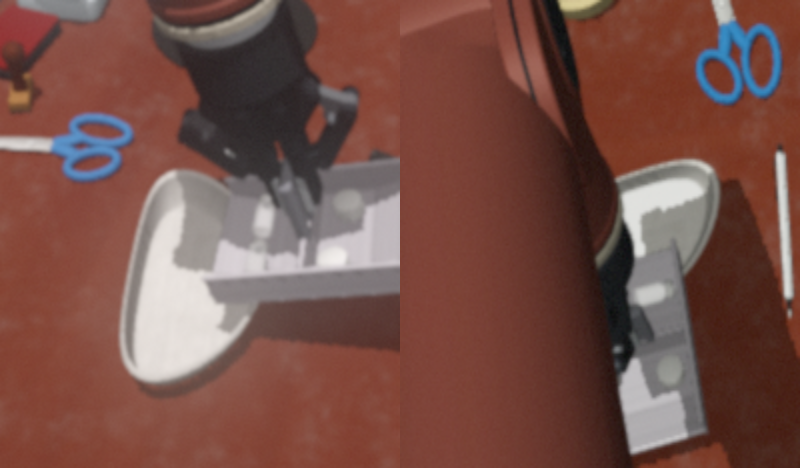

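Side half: both vials have rolled to the foot of the ramp, at (265,215) and (258,255), and the caps are against the divider. I'll go on slowly past 21 degrees.

Call:
servo_tool --pt "-1 0.06 0.01 -0.02 -0.05 0.5 0" --pt "-1 0.06 0.01 -0.02 -0.05 0.5 0" --pt "-1 0.06 0.01 -0.02 -0.05 0.5 0" --pt "-1 0.06 0.01 -0.02 -0.05 0.5 0" --pt "-1 0.06 0.01 -0.02 -0.05 0.5 0" --pt "-1 0.06 0.01 -0.02 -0.05 0.5 0" --pt "-1 0.06 0.01 -0.02 -0.05 0.5 0" --pt "-1 0.06 0.01 -0.02 -0.05 0.5 0" --pt "-1 0.06 0.01 -0.02 -0.05 0.5 0" --pt "-1 0.06 0.01 -0.02 -0.05 0.5 0"

```text
time: 11.8
eef_pos: [467.9, 168.1, 127.4]
tool_rot: [-0.041, 0.833, 0.026, 0.551]
contact_force: [-0.8, -0.5, -2.8]
opening: 9.2
```

Call:
servo_tool --pt "-1 0.07 0.01 -0.01 -0.05 0.5 0" --pt "-1 0.07 0.01 -0.01 -0.05 0.5 0" --pt "-1 0.07 0.01 -0.01 -0.05 0.5 0" --pt "-1 0.07 0.01 -0.01 -0.05 0.5 0" --pt "-1 0.07 0.01 -0.01 -0.05 0.5 0" --pt "-1 0.07 0.01 -0.01 -0.05 0.5 0" --pt "-1 0 0 0 0 0 0" --pt "-1 0 0 0 0 0 0" --pt "-1 0 0 0 0 0 0" --pt "-1 0 0 0 0 0 0"

```text
time: 12.8
eef_pos: [472.0, 168.7, 126.9]
tool_rot: [-0.041, 0.847, 0.025, 0.529]
contact_force: [0.1, 1.1, -2.5]
opening: 9.2
```

```bash
python3 st.py t26
```

```text
12.8 [472.  168.7 126.9] [ 0.1  1.1 -2.5] 9.162039549374876 [-0.744  0.491  0.51   1.661 -0.29   1.513 -0.049]
tool x [-0.437 -0.044 -0.899] tilt 26.032437396234823 yaw 5.522210934835021
lip [515.2 172.8  49.5]
```

View pics/t26.png

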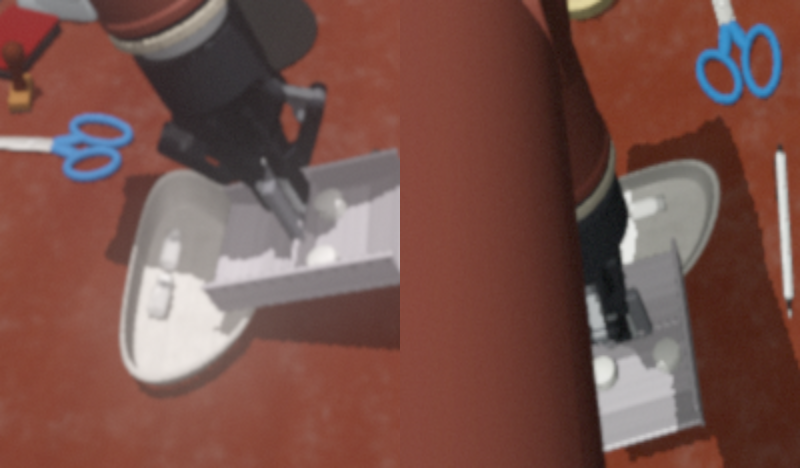

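Side half: both vials lie in the kidney dish at (172,248) and (160,295), the +x half is empty, and both caps are still in theirs at (325,205) and (320,258). I'll level the dish and carry it back.

Call:
servo_tool --pt "-1 0 0 0.4 0 0 0" --pt "-1 -0.1 -0.01 0.7 0.1 -1 0" --pt "-1 -0.24 -0.02 0.4 0.2 -2 0" --pt "-1 -0.24 -0.02 0.3 0.2 -2 0" --pt "-1 -0.24 -0.02 0.3 0.2 -2 0" --pt "-1 -0.24 -0.02 0.3 0.2 -2 0" --pt "-1 -0.24 -0.02 0.3 0.2 -2 0" --pt "-1 -0.24 -0.02 0.3 0.2 -2 0" --pt "-1 -0.24 -0.02 0.3 0.2 -2 0" --pt "-1 -0.24 -0.02 0.3 0.2 -2 0"

```text
time: 13.9
eef_pos: [451.6, 166.9, 163.6]
tool_rot: [-0.037, 0.758, 0.032, 0.65]
contact_force: [0.1, 0.7, -3.7]
opening: 9.3
```

Call:
servo_tool --pt "-1 -0.24 -0.02 0.3 0.2 -2 0" --pt "-1 -0.24 -0.02 0.3 0.2 -2 0" --pt "-1 -0.24 -0.02 0.2 0.2 -2 0" --pt "-1 -0.24 -0.02 0.1 0.2 -2 0" --pt "-1 -0.1 -0.01 0 0.1 -1 0" --pt "-1 0 0 0 0 0 0"

```text
time: 14.5
eef_pos: [440.6, 166.1, 172.3]
tool_rot: [-0.034, 0.706, 0.035, 0.707]
contact_force: [1.1, -0.0, -2.4]
opening: 9.0
```

```bash
python3 st.py
```

```text
14.5 [440.6 166.1 172.3] [ 1.1 -0.  -2.4] 8.977226702500793 [-0.952  0.01   0.506  2.01  -0.006  1.121 -0.346]
tool x [ 0.002  0.001 -1.   ] tilt 0.13067928357320152 yaw 5.558804920692446
lip [513.4 173.2 121.9]
```

Call:
servo_tool --pt "-1 0.14 -0.31 0 0 0 -0.3" --pt "-1 0.28 -0.63 0 0 0 -0.7" --pt "-1 0.42 -0.94 0 0 0 -1" --pt "-1 0.57 -1.26 0 0 0 -1.3" --pt "-1 0.57 -1.26 0 0 0 -1.3" --pt "-1 0.57 -1.26 0 0 0 -1.3" --pt "-1 0.57 -1.26 0 0 0 -1.3" --pt "-1 0.57 -1.26 0 0 0 -1.3" --pt "-1 0.57 -1.26 0 0 0 -1.3" --pt "-1 0.57 -1.26 0 0 0 -1.3"

```text
time: 15.5
eef_pos: [490.0, 58.0, 171.8]
tool_rot: [0.035, 0.706, -0.035, 0.707]
contact_force: [-1.0, -0.6, -3.1]
opening: 9.4
```

Call:
servo_tool --pt "-1 0.57 -1.26 0 0 0 -1.3" --pt "-1 0.57 -1.26 0 0 0 -1.3" --pt "-1 0.57 -1.26 0 0 0 -1.3" --pt "-1 0.57 -1.26 0 0 0 -1.3" --pt "-1 0.57 -1.26 0 0 0 -1.3" --pt "-1 0.57 -1.26 0 0 0 -1.3" --pt "-1 0.57 -1.26 0 0 0 -1.3" --pt "-1 0.57 -1.26 0 0 0 -1.3" --pt "-1 0.57 -1.26 0 0 0 -1.3" --pt "-1 0.57 -1.26 0 0 0 -1.3"

```text
time: 16.5
eef_pos: [546.9, -68.0, 171.7]
tool_rot: [0.115, 0.697, -0.115, 0.698]
contact_force: [0.7, 1.0, -3.3]
opening: 9.0
```

Call:
servo_tool --pt "-1 0.57 -1.26 0 0 0 -1.3" --pt "-1 0.57 -1.26 0 0 0 -1.3" --pt "-1 0.57 -1.26 0 0 0 -1.3" --pt "-1 0.57 -1.26 0 0 0 -1.3" --pt "-1 0.57 -1.26 0 0 0 -1.3" --pt "-1 0.57 -1.26 0 0 0 -1.3" --pt "-1 0.57 -1.26 0 0 0 -1.3" --pt "-1 0.42 -0.94 0 0 0 -1" --pt "-1 0.28 -0.63 0 0 0 -0.7" --pt "-1 0.14 -0.31 0 0 0 -0.3"

```text
time: 17.5
eef_pos: [594.9, -174.7, 171.7]
tool_rot: [0.181, 0.683, -0.182, 0.684]
contact_force: [0.6, 0.8, -3.1]
opening: 9.3
```

```bash
python3 - <<'E'
from h import *
exec(open('st.py').read())
# dish pose from both cameras while held + pad; pad visible in both
v,u=np.mgrid[0:384,0:512];v=v.ravel();u=u.ravel()
for n in('top','side'):
    f=viewer.grab_frame(n);p=world(f,u,v);ok=f['z_map'][v,u]>0
    q=(p-s['eef_pos'])@M  # x down, y dish-y-ish, z dish x
    k=ok&(abs(q[:,1])<75)&(abs(q[:,2])<95)&(q[:,0]>27)&(q[:,0]<66)
    z=q[k];print(n,k.sum(),np.percentile(z,[0,.3,50,99.7,100],axis=0).round(1).tolist())
    # per-edge height of wall tops by dish-y side and x side
E
```

```text
17.5 [ 594.9 -174.7  171.7] [ 0.6  0.8 -3.1] 9.27665918601745 [-0.41   0.407  0.8    1.673 -0.31   1.192 -0.054]
tool x [ 0.001 -0.001 -1.   ] tilt 0.08577664403021373 yaw -29.733380275625358
lip [ 658.4 -210.9  121.3]
top 1997 [[27.6, -8.5, -75.8], [29.0, -6.7, -75.5], [56.6, 29.5, -20.4], [64.0, 50.7, 74.3], [65.0, 50.8, 75.6]]
side 2398 [[27.1, -52.2, -78.5], [27.7, -50.9, -77.7], [48.5, 2.6, -16.2], [61.3, 53.0, 71.4], [62.1, 54.6, 72.5]]
```

Call:
servo_tool --pt "-1 -0.05 0 -0.5 0 0 0" --pt "-1 -0.1 0.05 -1 0 0 0" --pt "-1 0 0 -1.5 0 0 0" --pt "-1 0 0 -1.5 0 0 0" --pt "-1 0 0 -1.5 0 0 0" --pt "-1 0 0 -1.5 0 0 0" --pt "-1 0 0 -1.2 0 0 0" --pt "-1 0 0 -0.8 0 0 0" --pt "-1 0 0 -0.4 0 0 0" --pt "-1 0 0 -0.2 0 0 0"

```text
time: 18.6
eef_pos: [593.4, -173.6, 70.6]
tool_rot: [0.181, 0.683, -0.181, 0.684]
contact_force: [0.1, 0.4, -2.9]
opening: 9.4
```

Call:
servo_tool --pt "-1 0 0 -0.1 0 0 0" --pt "-1 0 0 -0.05 0 0 0" --pt "-1 0 0 -0.05 0 0 0" --pt "-1 0 0 0 0 0 0"

```text
time: 19.0
eef_pos: [593.5, -173.4, 69.1]
tool_rot: [0.181, 0.683, -0.181, 0.684]
contact_force: [0.1, 0.7, -2.6]
opening: 9.1
```

Call:
servo_tool --pt "-1 0 0 -0.05 0 0 0" --pt "-1 0 0 -0.05 0 0 0" --pt "-1 0 0 -0.05 0 0 0" --pt "-1 0 0 -0.05 0 0 0" --pt "-1 0 0 0 0 0 0" --pt "-1 0 0 0 0 0 0"

```text
time: 19.6
eef_pos: [593.3, -173.5, 66.8]
tool_rot: [0.181, 0.683, -0.181, 0.684]
contact_force: [0.0, -0.5, -2.8]
opening: 9.3
```

Call:
servo_tool --pt "-1 0 0 -0.03 0 0 0" --pt "-1 0 0 -0.03 0 0 0" --pt "-1 0 0 0 0 0 0" --pt "-1 0 0 0 0 0 0"

```text
time: 20.0
eef_pos: [593.4, -173.5, 66.6]
tool_rot: [0.181, 0.683, -0.181, 0.684]
contact_force: [-2.0, 0.6, 4.4]
opening: 8.8
```

Call:
servo_tool --pt "-1 0 0 -0.03 0 0 0" --pt "-1 0 0 -0.03 0 0 0" --pt "-1 0 0 0 0 0 0" --pt "-1 0 0 0 0 0 0"

```text
time: 20.4
eef_pos: [593.5, -173.6, 66.6]
tool_rot: [0.181, 0.683, -0.181, 0.684]
contact_force: [-4.5, 1.1, 10.7]
opening: 8.9
```

Call:
servo_tool --pt "-1 0 0 0.05 0 0 0" --pt "-1 0 0 0 0 0 0" --pt "-0.7 0 0 0 0 0 0" --pt "-0.6 0 0 0 0 0 0" --pt "-0.4 0 0 0 0 0 0" --pt "-0.2 0 0 0 0 0 0" --pt "0.2 0 0 0 0 0 0" --pt "0.6 0 0 0 0 0 0" --pt "1 0 0 0 0 0 0" --pt "1 0 0 0 0 0 0" --grip_force 20

```text
time: 21.4
eef_pos: [593.3, -173.4, 66.1]
tool_rot: [0.181, 0.683, -0.181, 0.684]
contact_force: [0.3, 0.4, 0.6]
opening: 85.2
```

Call:
servo_tool --pt "1 0 0 1 0 0 0" --pt "1 0 0 2 0 0 0" --pt "1 0 0 3 0 0 0" --pt "1 0 0 4 0 0 0" --pt "1 0 0 4 0 0 0" --pt "1 0 0 4 0 0 0" --pt "1 -2 3 2 0 0 0" --pt "1 -3 4 0 0 0 0" --pt "1 -3 4 0 0 0 0" --pt "1 -3 4 0 0 0 0"

```text
time: 22.4
eef_pos: [482.1, -22.7, 266.6]
tool_rot: [0.181, 0.683, -0.181, 0.684]
contact_force: [0.3, 1.4, 0.5]
opening: 85.1
```

Call:
servo_tool --pt "1 -1 4 0 0 0 0" --pt "1 0 4 0 0 0 0" --pt "1 0 4 0 0 0 0" --pt "1 0 4 0 0 0 0" --pt "1 0 2 0 0 0 0" --pt "1 0 0 0 0 0 0" --pt "1 0 0 0 0 0 0"

```text
time: 23.1
eef_pos: [473.5, 155.6, 266.4]
tool_rot: [0.181, 0.683, -0.182, 0.684]
contact_force: [-0.1, -0.7, 0.3]
opening: 85.6
```

```bash
python3 - <<'E'
from h import *
s=readout.observe();print(s['time'],s['eef_pos'].round(1),s['opening'])
f=viewer.grab_frame('top');g=viewer.grab_frame('side')
cv2.imwrite('pics/end.png',np.hstack([cv2.resize(f['frame'][115:285,90:400],(400,220)),cv2.resize(g['frame'][100:365,200:340],(400,220*400//400*1))]) if 0 else cv2.resize(np.hstack([f['frame'],g['frame']])[90:364],(800,214)) if 0 else np.hstack([cv2.resize(f['frame'][120:240,280:400],(400,400)),cv2.resize(g['frame'][110:350,190:330],(350,600))[:400] if 0 else cv2.resize(g['frame'][115:355,160:400],(400,400))]))
v,u=np.mgrid[0:384,0:512];v=v.ravel();u=u.ravel()
for n,fx in(('top',f),('side',g)):
    p=world(fx,u,v);p=p[(fx['z_map'][v,u]>0)]
    d=np.linalg.norm(p[:,:2]-[594,-175],axis=1)<110
    k=d&(p[:,2]>9)&(p[:,2]<45);print(n,'dish',cv2.minAreaRect(p[k][:,:2].astype(np.float32)))
    k=d&(p[:,2]>80)&(p[:,2]<95);print('grip top',k.sum(),p[k].mean(0) if k.any() else '')
E
```

```text
23.1 [473.5 155.6 266.4] 85.62317013631984
top dish ((584.5011596679688, -188.80796813964844), (137.319091796875, 151.95883178710938), 60.2977180480957)
grip top 145 [ 592.25752798 -173.12759732   85.98251582]
side dish ((591.588623046875, -171.8180694580078), (106.14834594726562, 153.6255645751953), 59.9451904296875)
grip top 0
```

View pics/end.png

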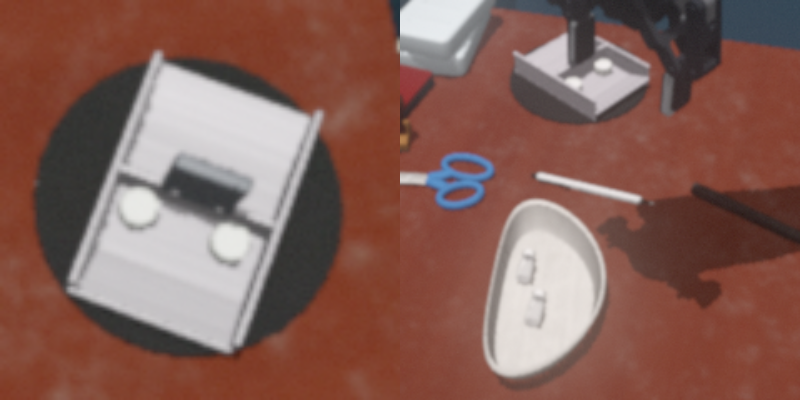

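```bash
python3 -c "from station import close_job; print(close_job())"
```

```text
the job is handed in; nothing more can be done
None
```

The job is done and handed in at 23 s of the 61 s allowed. I lifted the split dish by its grip plate and turned the vials' half to face the kidney dish. I then tipped it slowly about its lip to 26 degrees, levelled it, set it back on the pad and let go.

**Vials and caps:** The last pictures show both vials in the kidney dish, both caps still in their own half, and the vials' half empty.

**Dish on the pad:** It stands upright and free. By the top camera its centre is about 1.5 mm from the pad centre. The side camera put it about 2 mm away from that, which is within the calibration error.

**Forces:** The highest force I read was about 11 N, when the dish touched down on the pad.

**Failed check:** In the last top-camera check, the automatic outline of the dish came out wrong (137 mm wide instead of 104 mm), so I took that camera's figure from the shift of the grip's top edge instead. The last side-camera check found no points on the grip top.

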